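# Put the dust cap away and hold the pen probe on the sprung test port

### The job

Put the square dust cap that stands on the bench away in its own slot, the square one it just fits, pushed in until its flange is down on the block, and let go of it. Then draw the pen probe out of its stand and hold its tip on the middle of the round sprung pad of the sloping test port, the probe standing square to the sloping face, pressing gently so that the pad sinks about half of its 12 mm travel; never push the port hard, and leave the other things where they are. Finish while still holding the probe there in the gripper: do not put it down or let go.

Things in the scene. Friction and masses are not known exactly. Their poses are not given: they have to be found in the camera images.
- cap: loose square black plastic dust cap, 54 mm tall, about 40 g, standing on the bench. From below: stem 24 x 24 mm, 22 mm high; flange 34 x 34 mm from 22 to 26 mm up; grip 24 x 24 mm from 26 to 54 mm up, all with parallel sides. Origin: centre of the stem's underside; z up, x and y square to its sides.
- slot: the cap's own socket: fixed grey block 54 x 54 x 30 mm high, in its top a 28 x 28 mm square hole 24 mm deep with parallel sides. Origin: centre of the underside; z up, x and y square to its sides. With the flange down on it the cap's origin is 8 mm above the bench. Two like blocks share its row in any order: a round hole (filled by the round cap) and a 36 mm square hole (empty, not this cap's).
- cap_round: round black dust cap, 24 mm grip, 50 mm tall, in its round socket in the row of blocks; leave it. Origin: centre of its underside.
- stand: fixed aluminium stand of the probe, 60 x 60 mm, 70 mm high, with an upright 20 mm through hole in the middle. Origin: centre of its underside.
- probe: loose pen probe, about 90 g, hanging tip down in the stand. Origin: centre of its flat 8 mm tip, 10 mm above the bench; z up along the pen, x and y square to its grip. From the tip: steel barrel 16 mm thick to 60 mm, collar 34 mm square to 65 mm (rests on the stand), neck 16 mm thick to 83 mm, grey grip 22 x 22 mm to 133 mm, button to 137 mm. It must rise over 60 mm to clear the stand.
- port: fixed test port with the sprung pad: 64 x 64 mm module, about 75 mm high at the back, black base, grey top face sloping down to the module's -x (about towards the robot): its outward direction leans 0.35 rad (20 degrees) from vertical. Origin: centre of the underside. Two like modules without a pad share its row in any order: one with a round steel nut and brass stud, one with a flat black plate.
- pad_top (a point): middle of the flat outer end of the sprung pad: a steel round 20 mm across with a fine cross, 14 mm proud of the middle of the sloping face, inside a ring of dark marks. It moves with the pad. z points out of the face, square to it (the probe's z must be parallel to it); y is level. At rest it is 77 mm above the bench.
- pad (a joint): how far the pad has sunk into the face, square to it: 0 at rest to 0.012 m at its stop, against a spring of 0.4 N per mm (about 2.4 N half way).
- marker: loose black marker pen, 12 mm thick, lying between the cap and the stand; leave it. Origin: under its middle.
- cassette: loose blue and white cleaning cassette, 90 x 50 x 30 mm; leave it. Origin: centre of its underside.
- tape: loose white roll, 70 mm across, 18 mm high, beyond the left end of the ports; leave it. Origin: centre of its underside.
- driver: loose screwdriver lying beyond the socket blocks; leave it. Origin: on its underside.
- mug: loose white mug, 76 mm wide, 90 mm high, at the back; leave it. Origin: centre of its underside.
- cleaner: loose clear bottle, 56 mm wide, 130 mm high, at the back; leave it. Origin: centre of its underside.
- spool: loose yellow disc, 44 mm wide, 30 mm high, behind the socket blocks; leave it. Origin: centre of its underside.
There are look-alikes about, which are no part of the job. What is shaped like the cap but blue or white is not meant.

How it is judged (in metres and radians):
On the way, in this order (a step that is already met when the one before it is completed fails the run):
1. the cap is fully home in its own slot and let go (horizontal distance between cap and slot below 0.005 m and height (world z) of cap between 0.004 and 0.0115 m and angle between cap's own z axis and vertical below 0.1 rad and contact force between cap and the fingers below 0.05 N and linear speed of cap below 0.02 m/s), for 0.2 s.
2. the probe is drawn clear of its stand in the gripper (height (world z) of probe above 0.072 m and contact force between probe and the fingers above 1 N), for 0.1 s.
At the end, for the whole second after the job is handed in: Cap within 5 mm of its slot's middle, upright, flange down within 3.5 mm, let go; probe held only by the gripper, still, tip within 7 mm of the pad's middle, within 9 degrees of square to the face, pad sunk 3 to 9.5 mm and pressed with 0.8 to 5.5 N (all of step 1 and distance between probe and pad_top below 0.007 m and angle between the z axis of probe and the z axis of pad_top, either way round below 0.16 rad and value of joint pad between 0.003 and 0.0095 m and contact force between probe and port between 0.8 and 5.5 N and contact force between probe and the fingers above 1 N and contact force between probe and stand below 0.1 N and linear speed of probe below 0.02 m/s); the arm keeps its last pose, push and grip.
It fails at once if the port is pushed with more than 15 N (contact force between anything else and port above 15 N).
It fails at once if another thing on the bench is moved more than 20 mm (distance of any of cap_round, marker, cassette, tape, driver, mug, cleaner, spool from where it was at the start of the episode above 0.02 m).
It also fails if it takes over 54 s, if anything falls off the work surface, if the arm or the gripper's body presses on something with over 40 N, if the wrist force passes 120 N, or if a joint passes its speed limit or range.

### The arm

A 7-joint arm with a two-finger parallel gripper is mounted at the origin on the work surface. World frame = base frame: x ahead of the robot, y to its left, z up, the work surface at z = 0. Lengths are in m, angles in degrees, forces in N, time in s.
With the tool pointing down it reaches from about 0.425 to 0.875 m from the base axis. Payload 8.4 kg.
Tool frame: the origin (TCP) lies at the very end of the fingers, on their centre line; the grasp point (between the pads) lies ctrl.pinch_z behind it (ctrl.pinch_z is the distance from the TCP to the grasp point, in m); z points along the fingers, y is the line along which they close (so a half turn about z gives the same grasp; the last joint's range is limited). The gripper opens to 87 mm and grips with 3 to 60 N. Pads are 19 mm wide; open, the fingers measure 117 mm over their backs; the gripper's body (75 mm by 190 mm) begins 51 mm behind the grasp point.
Start: joints at [63.816, 19.091, 2.286, 83.961, -0.768, 76.965, -3.352], TCP at [0.228, -0.609, 0.223] pointing down, gripper open.
Joint ranges: [-147.57, 147.57], [-21.85, 119.76], [-74.77, 79.35], [14.55, 137.4], [-85.83, 265.84], [4.83, 119.75], [-152.11, 152.11]. Speed limits (degrees/s): [127.2, 127.2, 159.86, 159.86, 180, 180, 180].

### API

Orientations are given as a 3x3 rotation matrix whose columns are the frame's x, y, z axes.
In Python, from workcell import ctrl gives the robot as it stands. The module is installed in compiled form; this text tells all that it offers.
- The arm moves only by the tool apply_moves, never from a script. Its argument "steps" is text: rows parted by semicolons, each of 5 numbers parted by spaces: the opening, from -1 (shut) to 1 (fully open), then the shift along the tool's x, y, z in mm, then the turn about the tool's z in rad. In form: claw x y z twist; .... A call has 1 to 10 rows; each row shifts and turns the commanded pose from where the row before left it, along the tool's axes as they then stand; what a row does not reach is not made up. A row lasts 1/8 s, in which the tool goes at most 62.5 mm and 10.7 degrees, less where a joint would pass 70% of its speed; a pose out of reach is approached as far as the arm can. A call is refused whole if a number of a shift passes 62.5 or a number of a turn 0.188, either way. A call with a gripper value outside its range is refused whole. The fingers move at their own pace and stop on an object; "newtons" is the grip in N (left out, the last holds). Time passes only in rows, so rows that do not move let the fingers close. It gives the time, the measured TCP pose, the force, the opening and the grip force at its end, in the units of the state.
- ctrl.state(): the state, without advancing time (a new reading comes with each control period).
- ctrl.grab_frame(name): name is "scene" or "top"; returns the picture (420x560x3 uint8, red, green, blue); there is no depth.
- ctrl.camera_info(name): a dict with "intrinsics" (3x3 intrinsics, pixels), "distortion" ([k1, k2, p1, p2, k3] as OpenCV has them; the pictures are not rectified), "rvec" (rotation vector, rad) and "tvec" (3), from world to camera coordinates, as OpenCV has them. Camera axes: x right, y down, z forward; pixel columns grow to the right and rows downward; lengths in m; the calibration is good to about 2 mm. A picture is of the moment at which its call begins. camera_info takes no time and is no camera call.
- ctrl.job_done(): hands the job in; it is judged then, once.
The state is a dict: "time_s": time; "joints": joint angles; "qd": joint speeds; "effort": joint torques, N m; "eef_pos": TCP position; "ee_rot": TCP orientation; "contact_force": force on the tool from outside, world axes, zero at the start; "ft_torque": the same for the moment, N m; "grip_width": finger opening in m; "finger_force": force on a finger pad.
Only numpy, scipy, OpenCV 4.12 (cv2) and the standard library are available. Lean on these libraries where they do the work, as an engineer would, in place of code of your own. Each camera call takes 0.05 s, during which the arm holds its last target. There are 200 camera calls.

## Working session

There is one attempt and no reset: what is moved stays moved. The work goes in short steps, Python scripts to look and compute and a tool call to move; the robot and the scene stay as the last step left them, time stands still between calls to the robot, and variables do not carry over. Pictures are saved under pics/ and viewed, at most 10 in all, crops included, and the job is handed in when it is done.

Besides the shell and the picture viewer there is one more tool, called after "Call:" as name(argument=value, ...) on one line, values as JSON. apply_moves: Moves the arm, as the interface text tells. Its arguments: {"type":"object","properties":{"steps":{"type":"string"},"newtons":{"type":"number"}},"required":["steps"]}

```bash
mkdir -p pics
cat > h.py <<'E'
import numpy as np, cv2
from workcell import ctrl
def grab(n,f):
    im=ctrl.grab_frame(n); cv2.imwrite(f'pics/{f}.png',im[:,:,::-1]); return im
def cam(n):
    c=ctrl.camera_info(n); K=np.array(c['intrinsics'],float);D=np.array(c['distortion'],float)
    r=np.array(c['rvec'],float);t=np.array(c['tvec'],float).ravel();R=cv2.Rodrigues(r)[0]; return K,D,R,t
def ray(n,uv):
    K,D,R,t=cam(n); p=cv2.undistortPoints(np.array(uv,float).reshape(-1,1,2),K,D).reshape(-1,2)
    d=np.c_[p,np.ones(len(p))]@R; return -R.T@t,d
def onz(n,uv,z):
    o,d=ray(n,uv); return o+d*((z-o[2])/d[:,2])[:,None]
def proj(n,P):
    K,D,R,t=cam(n); return cv2.projectPoints(np.array(P,float).reshape(-1,3),cv2.Rodrigues(R)[0],t,K,D)[0].reshape(-1,2)
def tri(uvs):
    A=np.zeros((3,3));b=np.zeros(3)
    for n,uv in uvs.items():
        o,d=ray(n,uv);d=d[0]/np.linalg.norm(d[0]);M=np.eye(3)-np.outer(d,d);A+=M;b+=M@o
    return np.linalg.solve(A,b)
E
python3 - <<'E'
from h import *
np.set_printoptions(precision=4,suppress=True)
a=grab('scene','s0');b=grab('top','t0')
for n in('scene','top'):
    K,D,R,t=cam(n);print(n,K[0,0],-R.T@t,R[2])
s=ctrl.state();print({k:s[k] for k in('time_s','eef_pos','ee_rot','grip_width','contact_force')},ctrl.pinch_z)
for n,i in(('s0',a),('t0',b)): cv2.imwrite(f'pics/{n}b.png',cv2.resize(i[:,:,::-1],(800,600),interpolation=cv2.INTER_CUBIC))
E
```

```text
scene 406.578269546817 [ 0.8921 -0.6407  1.089 ] [-0.2542  0.4918 -0.8328]
top 420.37281459731565 [ 0.4179 -0.0205  1.2464] [ 0.1621 -0.0071 -0.9868]
{'time_s': 0.1, 'eef_pos': array([ 0.2275, -0.6085,  0.2217]), 'ee_rot': array([[ 0.9367,  0.3502, -0.0006],
       [ 0.3502, -0.9367,  0.0013],
       [-0.0001, -0.0014, -1.    ]]), 'grip_width': 0.08699895814060099, 'contact_force': array([ 0.0143, -0.0673,  1.3346])} 0.0187
```

View pics/s0b.png

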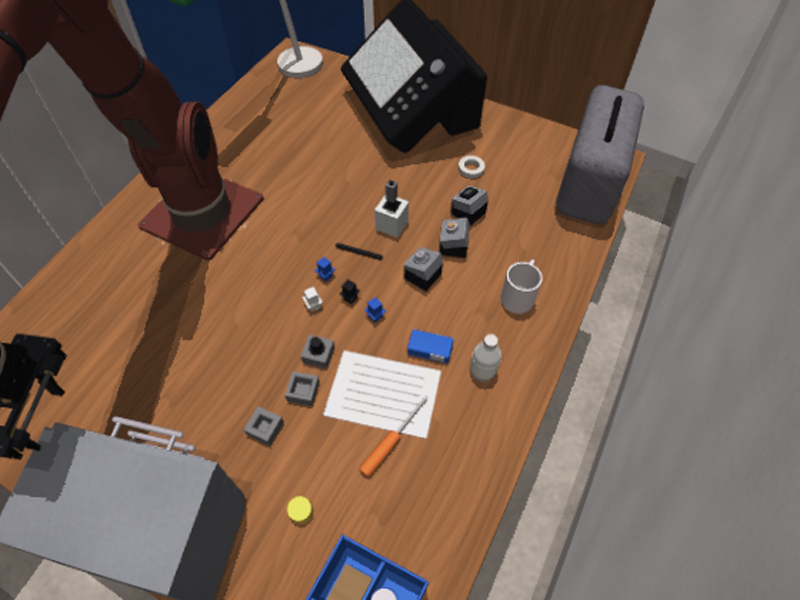

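View pics/t0b.png

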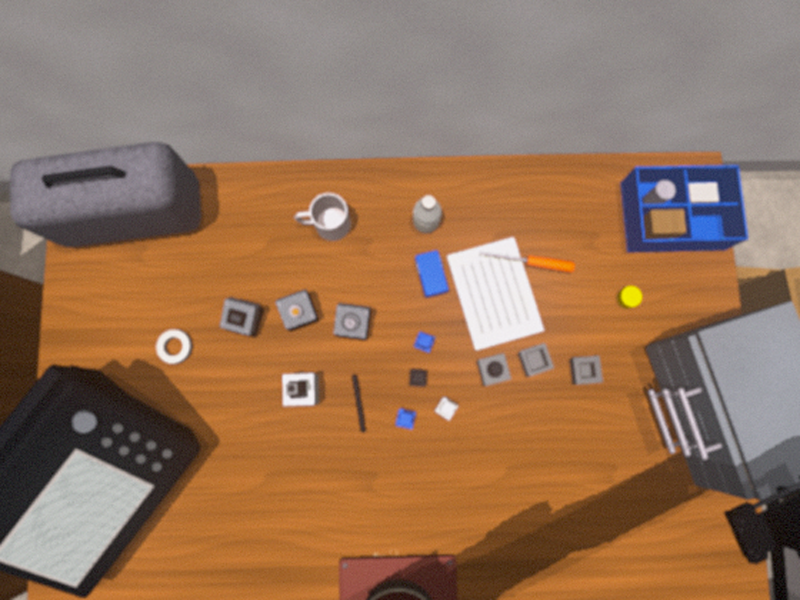

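The scene view shows the black cap (349,291), marker, stand with probe (391,210), pad port (423,265), and blocks (317,350), (302,388), (264,425). In the top view these are cap (418,377), stand (298,389), port (352,321), and blocks (494,369), (536,360), (587,370). Next I'll zoom in to tell the two square slots apart.

Run:
```python
import cv2,numpy as np
t=cv2.imread('pics/t0.png');s=cv2.imread('pics/s0.png')
def c(i,x,y,w,h): return cv2.resize(i[y:y+h,x:x+w],(400,300),interpolation=cv2.INTER_CUBIC)
m=np.vstack([np.hstack([c(t,330,220,100,75),c(s,165,230,100,75)]),np.hstack([c(t,190,200,120,90),c(s,220,110,120,90)])])
cv2.imwrite('pics/m0.png',m)
```

```text
(no output)
```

View pics/m0.png

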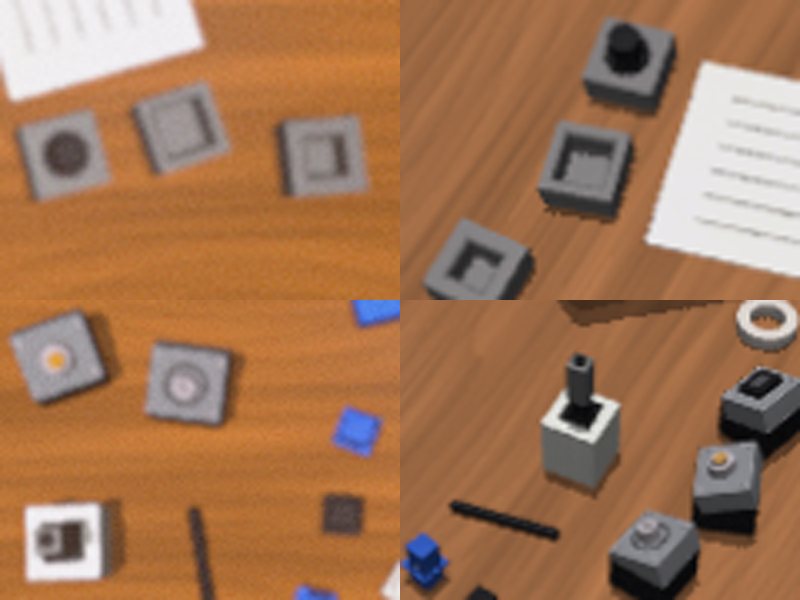

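The 28 mm slot is the rightmost block in the top view, near full-res pixel (411,259); the middle block's hole is larger. The sprung pad with its ring of marks is the port near (246,225). Next I'll measure these.

```bash
cat > m.py <<'E'
from h import *
np.set_printoptions(precision=4,suppress=True)
S=6
def blob(n,box,f,z):
    im=cv2.imread(f'pics/{n[0]}0.png'); x,y,w,h=box
    c=cv2.GaussianBlur(cv2.resize(im[y:y+h,x:x+w],None,fx=S,fy=S,interpolation=cv2.INTER_CUBIC),(0,0),3)
    hsv=cv2.cvtColor(c,cv2.COLOR_BGR2HSV).astype(int); m=f(hsv[...,0],hsv[...,1],hsv[...,2]).astype(np.uint8)
    cs=cv2.findContours(m,cv2.RETR_EXTERNAL,cv2.CHAIN_APPROX_NONE)[0]; k=max(cs,key=cv2.contourArea)
    q=cv2.boxPoints(cv2.minAreaRect(k)); mo=cv2.moments(k); ce=np.array([[mo['m10']/mo['m00'],mo['m01']/mo['m00']]])
    full=lambda p:(p+.5)/S-.5+[x,y]
    kk=full(k.reshape(-1,2).astype(float)); W=onz(n,kk,z)[:,:2].astype(np.float32)
    r=cv2.minAreaRect(W*1000); cv2.drawContours(c,[k],-1,(0,0,255),1)
    return full(ce)[0],r,c,kk
E
python3 - <<'E'
from m import *
out=[]
def go(name,n,box,f,z):
    ce,r,c,kk=blob(n,box,f,z); print(name,n,'px',ce,'cent@z',onz(n,[ce],z)[0],'rect mm',np.array(r[0]),np.array(r[1]),round(r[2],1)); out.append(cv2.resize(c,(266,200)))
go('slottop','top',(392,240,40,36),lambda h,s,v:(s<70)&(v>85),.03)
go('slottop','scene',(165,278,45,36),lambda h,s,v:(s<70)&(v>85),.03)
go('cap','top',(278,250,30,28),lambda h,s,v:(s<130)&(v<95),.026)
go('cap','scene',(230,190,30,26),lambda h,s,v:(s<150)&(v<60),.026)
go('stand','top',(190,255,40,35),lambda h,s,v:(s<60)&(v>165),.07)
go('stand','scene',(255,130,40,40),lambda h,s,v:(s<60)&(v>165),.07)
go('port','top',(225,205,42,40),lambda h,s,v:(s<70)&(v>85),.06)
go('port','scene',(275,165,45,42),lambda h,s,v:(s<70)&(v>75),.06)
out.append(out[0]*0)
cv2.imwrite('pics/m1.png',np.vstack([np.hstack(out[i:i+3]) for i in(0,3,6)]))
E
```

```text
slottop top px [410.2583 258.6201] cent@z [ 0.4708 -0.3937  0.03  ] rect mm [ 471.0804 -393.7666] [53.4401 57.7072] 2.7
slottop scene px [183.2552 296.1467] cent@z [ 0.4705 -0.3981  0.03  ] rect mm [ 470.8684 -398.3053] [55.711  56.1652] 2.9
cap top px [292.3397 263.9398] cent@z [ 0.466  -0.0514  0.026 ] rect mm [465.9836 -51.5274] [29.8071 28.8049] 85.6
cap scene px [244.4452 204.3599] cent@z [ 0.4663 -0.0536  0.026 ] rect mm [466.1042 -53.114 ] [47.0576 48.3049] 80.3
stand top px [208.6269 272.21  ] cent@z [0.4477 0.1828 0.07  ] rect mm [447.8138 183.1307] [63.9211 62.9004] 1.1
stand scene px [273.7791 145.0069] cent@z [0.4506 0.1758 0.07  ] rect mm [447.3703 181.6241] [61.2211 61.2413] 0.5
port top px [245.898  224.5818] cent@z [0.5797 0.0781 0.06  ] rect mm [579.8273  78.223 ] [67.1481 64.2826] 81.6
port scene px [296.9273 182.3759] cent@z [0.5854 0.0771 0.06  ] rect mm [586.9363  78.0906] [79.0211 69.6504] 83.5
```

View pics/m1.png

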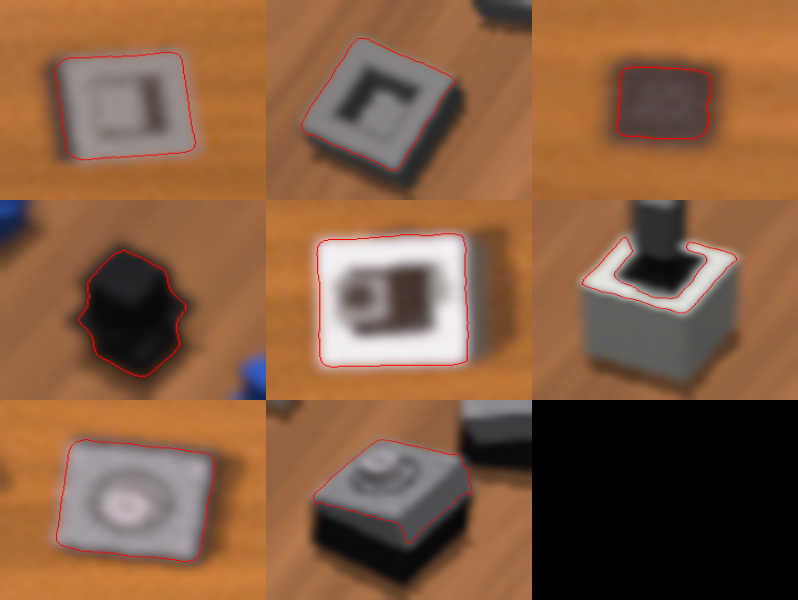

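The contours look sound: slot (0.471,-0.396) at yaw +2.8°, cap (0.466,-0.052) at yaw about -4.4°, stand (0.447,0.182), port at yaw about -8.4°. Since rows only turn the tool about its own z, I'll get the 20° lean by levering the probe on the stand while gripping it lightly. First I rise and go above the cap.

Call:
apply_moves(steps="0.3 0 0 -60 0.145; 0.3 0 0 -60 0.145; 0.3 0 0 -40 0.145; 0.3 19.5 -57.3 0 0; 0.3 19.5 -57.3 0 0; 0.3 19.5 -57.3 0 0; 0.3 19.5 -57.3 0 0; 0.3 19.5 -57.3 0 0", newtons=4)

```text
time_s: 1.1
eef_pos: [0.3473, -0.3286, 0.3823]
ee_rot: [[0.997, -0.077, -0.0], [-0.077, -0.997, -0.0], [-0.0, 0.0, -1.0]]
contact_force: [1.7, 0.2, 0.3]
grip_width: 0.0566
finger_force: 0.0
```

Call:
apply_moves(steps="0.3 19.5 -57.3 0 0; 0.3 19.5 -57.3 0 0; 0.3 19.5 -57.3 60 0; 0.3 19.5 -57.3 60 0; 0.3 19.5 -57.3 60 0; 0.3 0 0 60 0; 0.3 0 0 0 0")

```text
time_s: 1.98
eef_pos: [0.4441, -0.0964, 0.187]
ee_rot: [[0.997, -0.076, -0.008], [-0.076, -0.997, 0.002], [-0.008, -0.001, -1.0]]
contact_force: [0.4, -1.1, 0.1]
grip_width: 0.0564
finger_force: 0.0
```

```bash
cat >> h.py <<'E'
np.set_printoptions(precision=4,suppress=True)
def st():
    s=ctrl.state(); R=np.array(s['ee_rot']);p=np.array(s['eef_pos'])
    print('t',s['time_s'],'p',p,'yaw',np.degrees(np.arctan2(R[1,0],R[0,0])).round(2),'z',R[:,2],'w',s['grip_width'],'ff',s['finger_force'],'F',s['contact_force']); return p,R
def plan(xyz,yaw=None):
    p,R=st(); print('tool mm',R.T@(np.array(xyz)-p)*1000)
    if yaw is not None:
        y0=np.degrees(np.arctan2(R[1,0],R[0,0])); a=np.radians(yaw); print('twist',np.radians(y0-yaw),'shift in new axes mm',np.array([[np.cos(a),np.sin(a),0],[np.sin(a),-np.cos(a),0],[0,0,-1]])@(np.array(xyz)-p)*1000)
E
python3 -c "
from h import *
plan([.466,-.0523,.030],-4.4)"
```

```text
t 1.975 p [ 0.4441 -0.0964  0.187 ] yaw -4.38 z [-0.008  0.002 -1.   ] w 0.05644421394311025 ff 0.0 F [ 0.3529 -1.0976  0.1258]
tool mm [ 19.7542 -45.4257 156.956 ]
twist 0.000390928278277931 shift in new axes mm [ 18.459  -45.6528 157.0478]
```

Call:
apply_moves(steps="0.3 9.5 -23 30 0; 0.3 9.5 -22.7 30 0; 0.3 0 0 20 0; 0.3 0 0 0 0")

```text
time_s: 2.48
eef_pos: [0.47, -0.0537, 0.1117]
ee_rot: [[0.997, -0.078, -0.0], [-0.078, -0.997, -0.0], [-0.0, 0.0, -1.0]]
contact_force: [-0.2, -0.1, 0.6]
grip_width: 0.0568
finger_force: 0.0
```

```bash
python3 -c "
from h import *
plan([.466,-.0523,.030],-4.4)
i=grab('scene','s1');i2=grab('top','t1')
c=lambda i,x,y:cv2.resize(i[y:y+90,x:x+120,::-1],(400,300),interpolation=cv2.INTER_CUBIC)
cv2.imwrite('pics/m2.png',np.hstack([c(i,190,150),c(i2,235,205)]))"
```

```text
t 2.475 p [ 0.47   -0.0537  0.1117] yaw -4.49 z [-0.0003 -0.     -1.    ] w 0.05675300742116129 ff 0.0 F [-0.1773 -0.0529  0.5763]
tool mm [-4.0854 -1.0709 81.6528]
twist -0.001510263349721915 shift in new axes mm [-4.1088 -1.0747 81.6515]
```

View pics/m2.png

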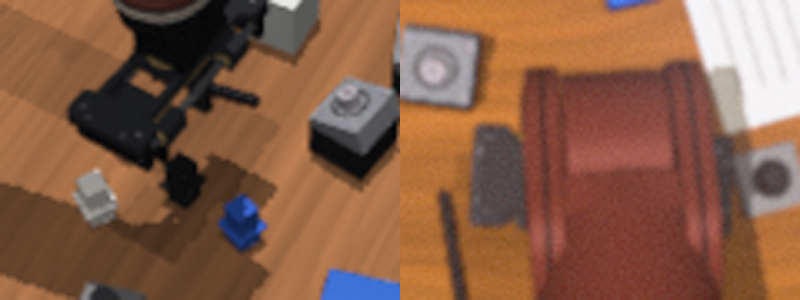

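The scene crop shows the gripper above the black cap, with the blue and white caps clear of the fingers. The top view is blocked by the arm. I go down and pinch.

Call:
apply_moves(steps="0.3 -4 -1 40 0; 0.3 0 0 30 0; 0.3 0 0 11.5 0; 0.3 0 0 0 0; -1 0 0 0 0; -1 0 0 0 0; -1 0 0 0 0; -1 0 0 0 0", newtons=5)

```text
time_s: 3.58
eef_pos: [0.4658, -0.0517, 0.0293]
ee_rot: [[0.997, -0.077, 0.0], [-0.077, -0.997, -0.0], [0.0, 0.0, -1.0]]
contact_force: [0.2, 0.5, 0.6]
grip_width: 0.0243
finger_force: 0.1
```

Call:
apply_moves(steps="-1 0 0 0 0; 0.2 0 0 0 0; 0.2 0 0 0 0; 0.2 0 0 0 0")

```text
time_s: 4.08
eef_pos: [0.4656, -0.0516, 0.029]
ee_rot: [[0.997, -0.077, -0.0], [-0.077, -0.997, 0.0], [-0.0, -0.0, -1.0]]
contact_force: [0.1, -0.8, -0.3]
grip_width: 0.0457
finger_force: 0.0
```

Call:
apply_moves(steps="0.2 0 0 0 0.1745; 0.2 0 0 0 0.1745; 0.2 0 0 0 0.1745; 0.2 0 0 0 0.1745; 0.2 0 0 0 0.1745; 0.2 0 0 0 0.1745; 0.2 0 0 0 0.1745; 0.2 0 0 0 0.1745; 0.2 0 0 0 0.1745; 0.2 0 0 0 0")

```text
time_s: 5.32
eef_pos: [0.4569, -0.053, 0.0154]
ee_rot: [[0.352, -0.935, -0.037], [-0.936, -0.352, 0.0], [-0.013, 0.035, -0.999]]
contact_force: [0.6, 0.5, 0.2]
grip_width: 0.0521
finger_force: 0.0
```

Call:
apply_moves(steps="-1 0 0 0 0; -1 0 0 0 0; -1 0 0 0 0; -1 0 0 0 0; -1 0 0 0 0", newtons=10)

```text
time_s: 5.95
eef_pos: [0.4568, -0.0544, 0.0155]
ee_rot: [[0.348, -0.937, -0.037], [-0.937, -0.348, 0.002], [-0.014, 0.034, -0.999]]
contact_force: [0.1, 0.9, 0.1]
grip_width: 0.0391
finger_force: 9.1
```

```bash
python3 -c "
from h import *
plan([.471,-.396,.09],-87.2);print(ctrl.state()['joints'])"
```

```text
t 5.95 p [ 0.4568 -0.0544  0.0155] yaw -69.63 z [-0.0367  0.0015 -0.9993] w 0.03908288327034128 ff 9.14340760849882 F [0.0723 0.9023 0.146 ]
tool mm [324.1005 108.2183 -75.4567]
twist 0.30673743640867446 shift in new axes mm [341.8978   2.4803 -74.4698]
[ -23.947    12.3274   27.6965  121.5329   -7.4114   49.8674 -151.4064]
```

Joint 7 reached its limit, so the pinch came out low and askew on the flange. I open, rise and turn back the other way.

Call:
apply_moves(steps="0.4 0 0 0 0; 0.4 0 0 0 0; 0.4 0 0 0 0; 0.4 0 0 -40 0; 0.4 0 0 -40 -0.18; 0.4 0 0 0 -0.18; 0.4 0 0 0 -0.18; 0.4 0 0 0 -0.18; 0.4 0 0 0 -0.18; 0.4 0 0 0 -0.18")

```text
time_s: 7.2
eef_pos: [0.4597, -0.0541, 0.0954]
ee_rot: [[0.991, -0.128, -0.037], [-0.128, -0.992, 0.001], [-0.037, 0.003, -0.999]]
contact_force: [0.3, 0.1, 0.5]
grip_width: 0.0609
finger_force: 0.0
```

```bash
python3 -c "
from h import *
plan([.466,-.053,.10],-4.4);print(ctrl.state()['joints'])
i=grab('scene','s2')
cv2.imwrite('pics/m3.png',cv2.resize(i[160:250,190:310,::-1],(800,600),interpolation=cv2.INTER_CUBIC))"
```

```text
t 7.2 p [ 0.4597 -0.0541  0.0954] yaw -7.36 z [-0.0368  0.0014 -0.9993] w 0.06094739236367756 ff 0.0 F [0.2722 0.1457 0.4658]
tool mm [ 5.9187 -1.8948 -4.808 ]
twist -0.05158046910416635 shift in new axes mm [ 6.181  -1.594  -4.5817]
[-30.2107   5.2387  33.2894 117.6145  -3.2795  60.1535 -92.6445]
```

View pics/m3.png

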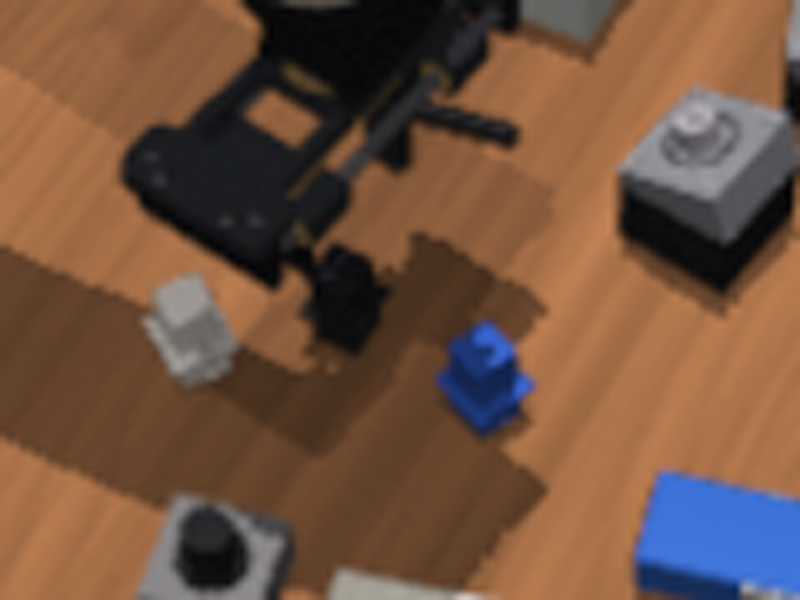

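The cap still stands upright, near crop (345,300), about (0.456,-0.053). It has turned roughly 10° and shifted about 9 mm. I'll pinch it twice again at clear joint angles: yaw 12°, then 102°.

Call:
apply_moves(steps="0.4 0 0 0 -0.169; 0.4 0 0 0 -0.169; 0.4 0 -1.5 30 0; 0.4 0 0 25 0; 0.4 0 0 10 0; 0.4 0 0 0 0; -1 0 0 0 0; -1 0 0 0 0; -1 0 0 0 0; -1 0 0 0 0", newtons=5)

```text
time_s: 8.5
eef_pos: [0.4573, -0.0526, 0.0307]
ee_rot: [[0.979, 0.202, -0.036], [0.202, -0.979, 0.002], [-0.035, -0.009, -0.999]]
contact_force: [-0.5, -0.5, 0.3]
grip_width: 0.029
finger_force: 0.2
```

Call:
apply_moves(steps="-1 0 0 0 0; -1 0 0 0 0; 0.2 0 0 0 0; 0.2 0 0 0 0; 0.2 0 0 0 0")

```text
time_s: 9.12
eef_pos: [0.457, -0.0526, 0.0304]
ee_rot: [[0.979, 0.202, -0.037], [0.202, -0.979, 0.001], [-0.036, -0.009, -0.999]]
contact_force: [-0.5, 0.2, -0.5]
grip_width: 0.0462
finger_force: 0.0
```

Call:
apply_moves(steps="0.2 0 0 0 -0.1745; 0.2 0 0 0 -0.1745; 0.2 0 0 0 -0.1745; 0.2 0 0 0 -0.1745; 0.2 0 0 0 -0.1745; 0.2 0 0 0 -0.1745; 0.2 0 0 0 -0.1745; 0.2 0 0 0 -0.1745; 0.2 0 0 0 -0.1745; 0.2 0 0 0 0")

```text
time_s: 10.38
eef_pos: [0.457, -0.0527, 0.0304]
ee_rot: [[-0.201, 0.979, -0.037], [0.98, 0.201, 0.001], [0.009, -0.036, -0.999]]
contact_force: [-0.3, -0.0, 0.3]
grip_width: 0.0522
finger_force: 0.0
```

Call:
apply_moves(steps="-1 0 0 0 0; -1 0 0 0 0; -1 0 0 0 0; -1 0 0 0 0; -1 0 0 0 0; -1 0 0 0 0", newtons=10)

```text
time_s: 11.12
eef_pos: [0.4572, -0.0526, 0.0305]
ee_rot: [[-0.202, 0.979, -0.036], [0.979, 0.202, 0.001], [0.009, -0.035, -0.999]]
contact_force: [1.5, 0.8, 0.3]
grip_width: 0.0244
finger_force: 9.9
```

```bash
python3 -c "
from h import *
plan([.471,-.396,.13],92.8);print(ctrl.state()['joints'])"
```

```text
t 11.125 p [ 0.4572 -0.0526  0.0305] yaw 101.64 z [-0.0365  0.0014 -0.9993] w 0.02441929951461375 ff 9.909649332985282 F [1.5427 0.8144 0.2676]
tool mm [-338.2519  -59.348  -100.3928]
twist 0.15423109464068294 shift in new axes mm [-343.6762   -2.9946  -99.463 ]
[-17.7924  10.4129  20.4754 120.6418  -4.6075  51.7755  17.0059]
```

Call:
apply_moves(steps="-1 0 0 -50 0.077; -1 0 0 -50 0.077; -1 -57.3 -0.5 0 0; -1 -57.3 -0.5 0 0; -1 -57.3 -0.5 0 0; -1 -57.3 -0.5 0 0; -1 -57.3 -0.5 0 0; -1 -57.3 -0.5 0 0; -1 0 0 0 0; -1 0 0 0 0", newtons=15)

```text
time_s: 12.38
eef_pos: [0.4745, -0.3959, 0.1288]
ee_rot: [[-0.049, 0.998, -0.038], [0.999, 0.049, 0.002], [0.004, -0.037, -0.999]]
contact_force: [0.3, 0.3, 0.3]
grip_width: 0.0241
finger_force: 15.0
```

```bash
python3 -c "
from h import *
plan([.472,-.396,.062],92.8);print(ctrl.state()['joints'])"
```

```text
t 12.375 p [ 0.4745 -0.3959  0.1288] yaw 92.8 z [-0.0376  0.0022 -0.9993] w 0.024147160597595405 ff 14.99970881268382 F [0.2536 0.3448 0.3397]
tool mm [-0.2578  0.0373 66.8774]
twist -8.006285024438496e-05 shift in new axes mm [ 0.0146 -2.4679 66.8323]
[  7.576   22.9559  35.1531  95.0352 -12.589   68.1075  48.4715]
```

Call:
apply_moves(steps="-1 0 0 40 0; -1 0 0 20 0; -1 0 0 0 0; -1 0 0 0 0")

```text
time_s: 12.88
eef_pos: [0.4732, -0.3963, 0.0706]
ee_rot: [[-0.05, 0.998, -0.036], [0.999, 0.05, 0.001], [0.003, -0.035, -0.999]]
contact_force: [-0.5, -0.6, 0.6]
grip_width: 0.0242
finger_force: 14.9
```

```bash
python3 -c "
from h import *
st()
i=grab('scene','s3');j=grab('top','t3')
c=lambda i,x,y:cv2.resize(i[y:y+60,x:x+80,::-1],(400,300),interpolation=cv2.INTER_CUBIC)
cv2.imwrite('pics/m4.png',np.hstack([c(i,145,260),c(j,370,230)]))"
```

```text
t 12.875 p [ 0.4732 -0.3963  0.0706] yaw 92.85 z [-0.0355  0.0008 -0.9994] w 0.02417412025696188 ff 14.854943566024303 F [-0.5482 -0.6045  0.6065]
```

View pics/m4.png

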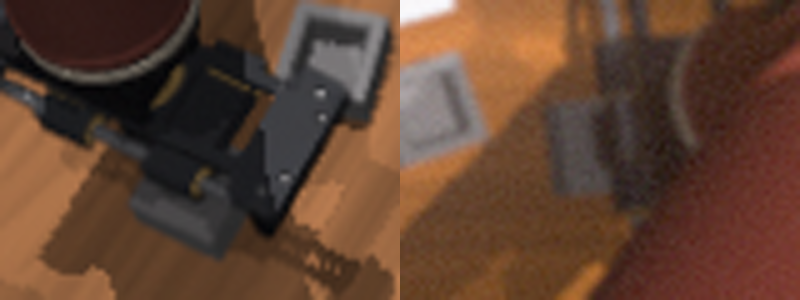

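The arm hides the fit in both views, so I insert by feel.

Call:
apply_moves(steps="-1 0 0 6 0; -1 0 0 4 0; -1 0 0 4 0; -1 0 0 3 0; -1 0 0 0 0; -1 0 0 0 0")

```text
time_s: 13.72
eef_pos: [0.4719, -0.3963, 0.0526]
ee_rot: [[-0.049, 0.998, -0.037], [0.999, 0.049, 0.001], [0.003, -0.036, -0.999]]
contact_force: [0.7, -0.3, -0.5]
grip_width: 0.0242
finger_force: 14.9
```

No contact force at 8 mm deep, so it has gone in.

Call:
apply_moves(steps="-1 0 0 5 0; -1 0 0 5 0; -1 0 0 3 0; -1 0 0 1.5 0; -1 0 0 0 0; -1 0 0 0 0")

```text
time_s: 14.48
eef_pos: [0.4712, -0.3961, 0.0386]
ee_rot: [[-0.049, 0.998, -0.037], [0.999, 0.049, 0.002], [0.004, -0.037, -0.999]]
contact_force: [-3.3, 2.4, 7.6]
grip_width: 0.0245
finger_force: 14.9
```

Call:
apply_moves(steps="0.1 0 0 0 0; 0.1 0 0 0 0; 0.1 0 0 0 0; 0.1 0 0 0 0; 0.1 0 0 -60 0; 0.1 0 0 -60 0; 0.1 0 0 -60 0; 0.1 60 0 0 0; 0.1 60 0 0 0; 0.1 60 0 0 0")

```text
time_s: 15.72
eef_pos: [0.4688, -0.2149, 0.2185]
ee_rot: [[-0.049, 0.998, -0.036], [0.999, 0.049, 0.001], [0.003, -0.036, -0.999]]
contact_force: [1.2, 0.3, 0.0]
grip_width: 0.0483
finger_force: 0.0
```

```bash
python3 -c "
from h import *
plan([.4475,.182,.25],90);print(ctrl.state()['joints'])
i=grab('scene','s4');j=grab('top','t4')
c=lambda i,x,y:cv2.resize(i[y:y+60,x:x+80,::-1],(400,300),interpolation=cv2.INTER_CUBIC)
cv2.imwrite('pics/m5.png',np.hstack([c(i,145,260),c(j,370,230)]))"
```

```text
t 15.725 p [ 0.4688 -0.2149  0.2185] yaw 92.81 z [-0.0361  0.0013 -0.9993] w 0.04826700846359171 ff 0.0 F [1.1528 0.3127 0.0054]
tool mm [397.5348  -2.8973 -30.1301]
twist 0.0491175050935254 shift in new axes mm [396.8703 -21.3229 -31.4547]
[-10.8219   4.7146  32.1221 102.575   -1.8885  75.3934  24.5806]
```

View pics/m5.png

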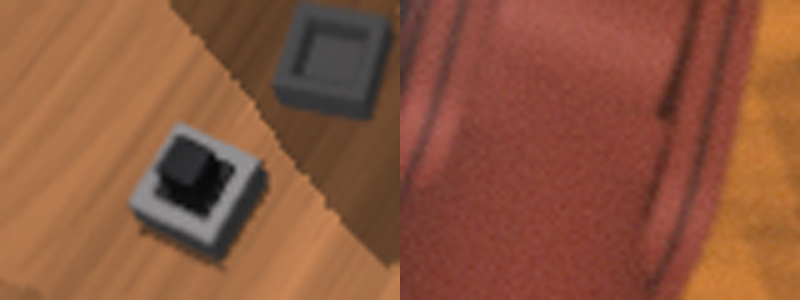

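The crop confirms the cap is seated in the small-hole block, at crop (190,180). Now on to the probe.

Call:
apply_moves(steps="0.1 56.8 -0.4 -4 0; 0.1 56.8 -0.4 -4 0; 0.1 56.8 -0.4 -4 0; 0.1 56.8 -0.4 -4 0; 0.1 56.8 -0.4 -4 0; 0.1 56.8 -0.4 -4 0; 0.1 56.8 -0.4 -4 0; 0.1 0 0 0 0.175; 0.1 0 0 0 0.175; 0.1 0 0 0 0.175")

```text
time_s: 17.08
eef_pos: [0.4479, 0.1801, 0.2477]
ee_rot: [[0.463, 0.886, -0.037], [0.886, -0.463, 0.001], [-0.016, -0.033, -0.999]]
contact_force: [0.5, 0.3, -0.5]
grip_width: 0.0478
finger_force: 0.0
```

Call:
apply_moves(steps="0.1 0 0 0 0.175; 0.1 0 0 0 0.175; 0.1 0 0 0 0.175; 0.1 0 0 0 0.175; 0.1 0 0 0 0.175; 0.1 0 0 0 0.175; 0.1 0 0 0 0.045; 0.1 0 0 0 0")

```text
time_s: 18.08
eef_pos: [0.4479, 0.18, 0.2478]
ee_rot: [[0.999, 0.0, -0.037], [0.0, -1.0, 0.001], [-0.037, -0.001, -0.999]]
contact_force: [0.0, -0.6, -0.8]
grip_width: 0.0481
finger_force: 0.0
```

```bash
python3 -c "
from h import *
plan([.4475,.183,.10]);print(ctrl.state()['joints'])
"
```

```text
t 18.075 p [0.4479 0.18   0.2478] yaw 0.01 z [-0.0367  0.0014 -0.9993] w 0.048131666803002356 ff 0.0 F [ 0.0363 -0.6261 -0.8019]
tool mm [  5.0292  -2.7738 147.7092]
[ -34.5533    0.0337    8.1811  103.1527   -1.0312   78.6614 -116.1477]
```

Call:
apply_moves(steps="0.1 5 -2.8 40 0; 0.1 0 0 40 0; 0.1 0 0 40 0; 0.1 0 0 27 0; 0.1 0 0 0 0; -1 0 0 0 0; -1 0 0 0 0; -1 0 0 0 0; -1 0 0 0 0; -1 0 0 0 0", newtons=12)

```text
time_s: 19.32
eef_pos: [0.4478, 0.1835, 0.1014]
ee_rot: [[0.999, 0.0, -0.036], [0.0, -1.0, 0.002], [-0.036, -0.002, -0.999]]
contact_force: [-0.6, -1.1, 5.8]
grip_width: 0.0221
finger_force: 12.0
```

```bash
python3 -c "
from h import *
st()
j=grab('top','t5');i=grab('scene','s5')
"
```

```text
t 19.325 p [0.4478 0.1835 0.1014] yaw 0.01 z [-0.0357  0.0019 -0.9994] w 0.02214220427036196 ff 12.00015330396127 F [-0.6232 -1.0669  5.7939]
```

Probe gripped squarely (22.1 mm). I lift it until about 15 mm remains in the hole, ease the grip, and lever it toward -x.

Call:
apply_moves(steps="-1 0 0 -22 0; -1 0 0 -22 0; -1 0 0 0 0; -1 0 0 0 0")

```text
time_s: 19.92
eef_pos: [0.4485, 0.1831, 0.1439]
ee_rot: [[0.999, 0.0, -0.038], [0.0, -1.0, 0.001], [-0.038, -0.001, -0.999]]
contact_force: [0.0, 0.5, -2.2]
grip_width: 0.0225
finger_force: 12.0
```

Call:
apply_moves(steps="-1 0 0 0 0; -1 -6 0 0 0; -1 -6 0 0 0; -1 -6 0 0 0; -1 -6 0 0 0; -1 0 0 0 0", newtons=6)

```text
time_s: 20.68
eef_pos: [0.4244, 0.1834, 0.1457]
ee_rot: [[0.999, 0.001, -0.037], [0.001, -1.0, 0.002], [-0.037, -0.002, -0.999]]
contact_force: [0.2, 0.1, -0.7]
grip_width: 0.0219
finger_force: 6.0
```

```bash
python3 -c "
from h import *
st()
i=grab('scene','s6')
cv2.imwrite('pics/m6.png',cv2.resize(i[80:200,200:360,::-1],(800,600),interpolation=cv2.INTER_CUBIC))"
```

```text
t 20.675 p [0.4244 0.1834 0.1457] yaw 0.04 z [-0.0368  0.0016 -0.9993] w 0.021876845832065245 ff 6.000043295498472 F [ 0.1849  0.1181 -0.6702]
```

View pics/m6.png

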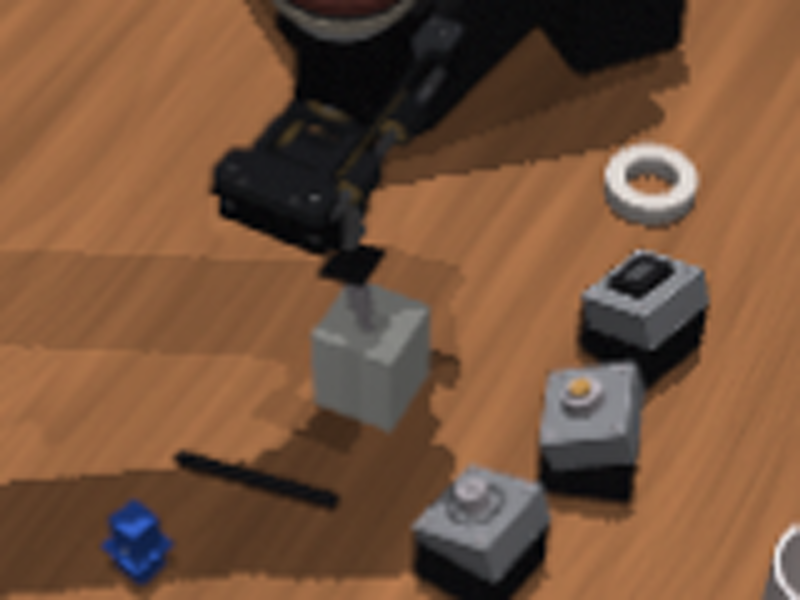

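The picture shows the barrel leaning in the stand hole, collar at crop (352,265) and hole at (370,318), so levering works. I continue to about 37 mm in all, then firm the grip and draw it out.

Call:
apply_moves(steps="-1 -6 0 0 0; -1 -6 0 0 0; -1 -1 0 0 0; -1 0 0 0 0; -1 0 0 0 0")

```text
time_s: 21.35
eef_pos: [0.4119, 0.1833, 0.146]
ee_rot: [[0.999, 0.0, -0.037], [0.0, -1.0, 0.001], [-0.037, -0.001, -0.999]]
contact_force: [-0.5, -0.7, -0.2]
grip_width: 0.022
finger_force: 6.0
```

Call:
apply_moves(steps="-1 0 0 0 0; -1 0 0 0 0; -1 8 0 -25 0; -1 0 0 -50 0; -1 0 0 -50 0; -1 0 0 0 0; -1 0 0 0 0", newtons=30)

```text
time_s: 22.22
eef_pos: [0.4242, 0.183, 0.27]
ee_rot: [[0.999, 0.0, -0.037], [0.0, -1.0, 0.001], [-0.037, -0.001, -0.999]]
contact_force: [-0.0, -0.0, -1.7]
grip_width: 0.0216
finger_force: 30.0
```

```bash
python3 -c "
from h import *
st()
i=grab('scene','s7'); grab('top','t7')
p,R=st()
print(proj('scene',[p,p-[0,0,.05],p-[0,0,.09],p+[.03,0,-.084]]))
g=cv2.cvtColor(i,cv2.COLOR_RGB2HSV)
u,v=proj('scene',[p+[.02,0,-.05]])[0].astype(int)
print(u,v);print(g[v-28:v+30:2,u-14:u+16,1])
"
```

```text
t 22.225 p [0.4242 0.183  0.27  ] yaw 0.01 z [-0.0374  0.0011 -0.9993] w 0.021623019183103716 ff 29.999791863374412 F [-0.0357 -0.0205 -1.712 ]
t 22.325 p [0.4239 0.1827 0.2692] yaw 0.01 z [-0.0388  0.0002 -0.9992] w 0.021787030804357177 ff 29.999949694611132 F [ 0.2996  0.78   -1.0992]
[[266.3527  95.3479]
 [266.7379 107.8568]
 [267.0305 117.3185]
 [275.4041 119.0105]]
272 109
[[ 36  27  27  35  36  34  51  28 119 118  53  34  35  27  27  31  26  13
    6   5   3  12  31  20  20  21  31  12  22  22]
 [ 35  26  26  34  35  35  34  35  10 112 116  83  10  36  23  28  32  14
    9   5   7  20  21  21  21  32   0  22  24  24]
 [ 28  38  25  15  24  26  35  41  60  20  18  92 129 113  43  14  26  24
   35  32  20  31  31  23  21  12  22  24  28  32]
 [ 35  18  34  26  36  27  33  24  13  10  11  94 123 101  30  13  21  21
   32  31  11  21  21  33  12  24  26  48  73   0]
 [ 14  26  26  11  22  28  27  15  12   7   0   6   7   0  43  27  32  32
   31  21  11  22  12  13  16  34  32  17  43  21]
 [ 43  36  48  15  30  36  21  23  15  13   0   5   5   0   0  14  21  11
   32  12  12  13  3
[... 2206 characters left out ...]
145 145 145 145 145 144
  146 146 147 148 146 145 148 145 146 143 146 145]
 [147 145 145 146 146 145 145 146 145 144 144 146 146 147 146 145 146 145
  147 146 145 149 146 148 146 144 146 146 144 146]
 [146 145 146 145 146 147 146 145 146 146 144 146 148 146 145 145 146 144
  146 145 146 145 147 144 144 142 144 146 147 145]
 [145 146 147 146 146 147 146 145 145 143 145 146 145 146 145 146 145 145
  145 145 145 146 147 145 145 145 146 146 146 147]
 [146 147 146 146 146 146 148 145 146 145 144 126  94  84 110 141 145 145
  145 145 144 144 145 145 145 144 145 146 143 143]
 [146 145 146 145 147 147 145 147 146 141  70  18   8   8   7   7   7  29
   86 125 135 138 143 146 145 144 145 145 144 143]]
```

Run:
```python
from h import *
from scipy.optimize import fsolve
p,R=st(); g=p-.0187*R[:,2]
for uv in([275.5,119.5],[275.2,120.]):
    f=lambda q:proj('scene',[g+q[1]*np.array([np.sin(q[0]),0,-np.cos(q[0])])])[0]-uv
    s=fsolve(f,[.35,.11]);print('theta deg',np.degrees(s[0]),'L',s[1],'tip',g+s[1]*np.array([np.sin(s[0]),0,-np.cos(s[0])]))
# collar check
print(proj('scene',[g+.0475*np.array([np.sin(a),0,-np.cos(a)]) for a in(.2,.35,.45)]))
# port: pad and face geometry from first pictures
def padpx(f,box,thr):
    im=cv2.imread(f);x,y,w,h=box;c=cv2.resize(im[y:y+h,x:x+w],None,fx=8,fy=8,interpolation=cv2.INTER_CUBIC);c=cv2.GaussianBlur(c,(0,0),4)
    v=c.max(2);m=(v>thr).astype(np.uint8);k=max(cv2.findContours(m,0,1)[0],key=cv2.contourArea);print(f,v.max(),'area px',cv2.contourArea(k)/64)
    M=cv2.moments(k);e=cv2.fitEllipse(k);print('ell',e[0][0]/8+x-.44,e[0][1]/8+y-.44,e[1][0]/8,e[1][1]/8);return [(M['m10']/M['m00']+.5)/8-.5+x,(M['m01']/M['m00']+.5)/8-.5+y]
a=padpx('pics/t0.png',(236,215,20,20),165);b=padpx('pics/s0.png',(286,168,18,18),135)
print(a,b,onz('top',[a],.077),onz('scene',[b],.077),tri({'top':a,'scene':b}))
# 64mm face corners
from m import blob
for n,box in(('top',(225,205,42,40)),):
    ce,r,c,kk=blob(n,box,lambda h,s,v:(s<70)&(v>85),.06)
    hull=cv2.approxPolyDP(kk.astype(np.float32).reshape(-1,1,2),3,True).reshape(-1,2);print(hull)
    for q in hull:
        P=[onz(n,[q],z)[0] for z in(.052,.075)];print(q,P[0][:2],P[1][:2])
```

```text
t 22.325 p [0.4239 0.1827 0.2692] yaw 0.01 z [-0.0388  0.0002 -0.9992] w 0.021787030804357177 ff 29.999949694611132 F [ 0.2996  0.78   -1.0992]
theta deg 15.795039430586115 L 0.10875475151275257 tip [0.4542 0.1827 0.1833]
theta deg 14.885102648341867 L 0.11102157478223225 tip [0.4531 0.1827 0.1806]
[[269.5106 103.4606]
 [271.4921 103.6854]
 [272.7606 103.676 ]]
pics/t0.png 197 area px 37.5859375
ell 244.46657043457031 225.8005662536621 6.550682067871094 7.358798503875732
pics/s0.png 172 area px 224.6640625
ell 294.1310401535034 175.81419425964356 19.241867065429688 20.77737045288086
[244.46190587542438, 225.7951006374281] [293.99742164226683, 174.48954095234782] [[0.5741 0.0807 0.077 ]] [[0.5686 0.089  0.077 ]] [0.5725 0.0797 0.0897]
[[236.75   212.75  ]
 [233.5833 232.9167]
 [255.25   236.4167]
 [258.0833 215.9167]]
[236.75 212.75] [0.6159 0.1046] [0.6121 0.1022]
[233.5833 232.9167] [0.5577 0.1143] [0.5551 0.1117]
[255.25   236.4167] [0.546  0.0525] [0.5435 0.0511]
[258.0833 215.9167] [0.605  0.0433] [0.6014 0.0421]
```

Call:
apply_moves(steps="-1 0 0 0 0.0943; -1 0 0 0 0.0943; -1 33 18.2 0 0; -1 33 18.2 0 0; -1 33 18.2 20 0; -1 33 18.2 20 0; -1 0 0 10 0; -1 0 0 0 0; -1 0 0 0 0")

```text
time_s: 23.45
eef_pos: [0.5382, 0.0879, 0.2167]
ee_rot: [[0.982, -0.186, -0.037], [-0.186, -0.983, 0.002], [-0.036, 0.005, -0.999]]
contact_force: [0.2, 0.0, -0.3]
grip_width: 0.0217
finger_force: 30.0
```

Run:
```python
from h import *
plan([.5382,.0866,.1823],-10.8)
i=grab('scene','s8');j=grab('top','t8')
s0=cv2.imread('pics/s0.png')
# fine pad in scene (first pic)
x,y,w,h=284,168,20,20
c=cv2.GaussianBlur(cv2.resize(s0[y:y+h,x:x+w],None,fx=8,fy=8,interpolation=cv2.INTER_CUBIC),(0,0),3).max(2)
for t in(145,150,155,160):
    k=max(cv2.findContours((c>t).astype(np.uint8),0,1)[0],key=cv2.contourArea);M=cv2.moments(k)
    print(t,M['m00']/64,cv2.boundingRect(k),(M['m10']/M['m00']+.5)/8-.5+x,(M['m01']/M['m00']+.5)/8-.5+y)
print('pad expected',proj('scene',[[.5744,.0797,.077]]),proj('top',[[.5744,.0797,.077]]))
c=lambda i,x,y,w,h:cv2.resize(i[y:y+h,x:x+w,::-1],(400,400),interpolation=cv2.INTER_CUBIC)
cv2.imwrite('pics/m7.png',np.hstack([c(i,265,130,60,60),c(s0[...,::-1],265,150,60,60)]))
```

```text
t 23.45 p [0.5382 0.0879 0.2167] yaw -10.72 z [-0.0366  0.0019 -0.9993] w 0.021684528008102565 ff 29.99996066093445 F [ 0.2295  0.0141 -0.272 ]
tool mm [ 1.4715  1.144  34.3312]
twist 0.0013826379261734337 shift in new axes mm [ 0.2251  1.3133 34.356 ]
145 147.3984375 (0, 0, 152, 131) 290.4128957527252 172.45361058108514
150 127.9921875 (0, 0, 139, 129) 290.0622126085983 172.46306257502695
155 112.71875 (0, 0, 130, 126) 289.76711371407447 172.46330341465668
160 58.9921875 (0, 0, 121, 122) 291.4064941729572 172.49751964419724
pad expected [[294.3391 177.2281]] [[244.8299 225.6677]]
```

Call:
apply_moves(steps="-1 1.5 1 20 0; -1 0 0 10 0; -1 0 0 0 0; -1 0 0 0 0")

```text
time_s: 24.05
eef_pos: [0.5391, 0.0859, 0.187]
ee_rot: [[0.982, -0.187, -0.036], [-0.187, -0.982, 0.002], [-0.036, 0.005, -0.999]]
contact_force: [0.1, 0.1, 0.1]
grip_width: 0.0218
finger_force: 30.0
```

Run:
```python
from h import *
p,R=st();i=grab('scene','s9')
psi=np.radians(-10.8);ex=np.array([np.cos(psi),np.sin(psi),0]);g=p-.0187*R[:,2]
for th in(13,15.5,18,20,22):
    a=np.radians(th);d=np.sin(a)*ex-[0,0,np.cos(a)];print(th,'tip px',proj('scene',[g+.11*d]),'collar c',proj('scene',[g+.0475*d]),g+.11*d)
print('pad',proj('scene',[[.5744,.0797,.077]]))
cv2.imwrite('pics/m8.png',cv2.resize(i[135:195,262:342,::-1],(800,600),interpolation=cv2.INTER_CUBIC))
```

```text
t 24.05 p [0.5391 0.0859 0.187 ] yaw -10.79 z [-0.0358  0.0017 -0.9994] w 0.021839793430253846 ff 29.999891566112638 F [0.0815 0.0555 0.1222]
13 tip px [[291.8065 171.4305]] collar c [[288.6152 156.4538]] [0.5641 0.0812 0.0985]
15.5 tip px [[293.0112 171.9191]] collar c [[289.1512 156.6584]] [0.5687 0.0803 0.0997]
18 tip px [[294.2085 172.3603]] collar c [[289.6823 156.8404]] [0.5732 0.0795 0.1011]
20 tip px [[295.1596 172.6786]] collar c [[290.1032 156.9696]] [0.5768 0.0788 0.1023]
22 tip px [[296.1037 172.9653]] collar c [[290.5199 157.084 ]] [0.5803 0.0781 0.1037]
pad [[294.3391 177.2281]]
```

View pics/m8.png

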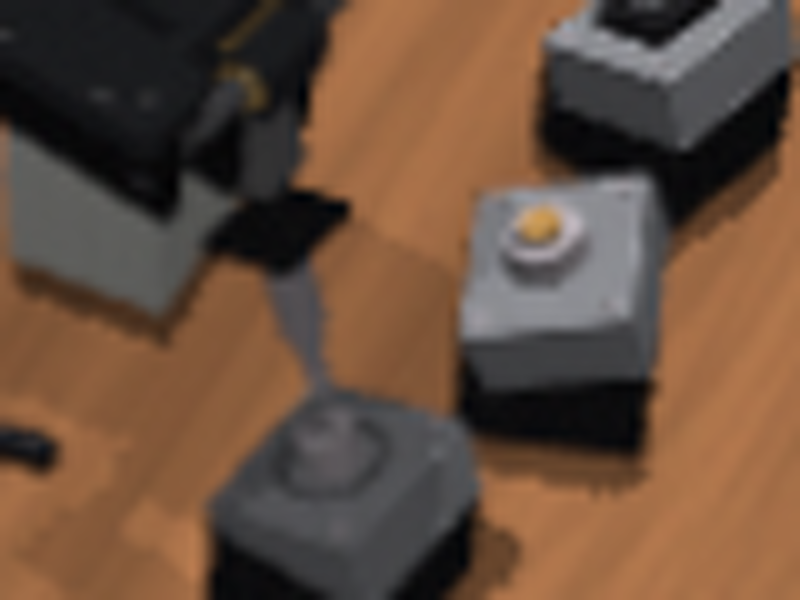

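The crop shows the tip at (322,395), just above the pad top at (325,425). The pad's projection agrees with my estimate, and the lean measures about 17°. I come down to about 5 mm above the pad and take a force baseline.

Call:
apply_moves(steps="-1 1.8 -0.3 9 0; -1 1.8 -0.3 9 0; -1 0 0 0 0; -1 0 0 0 0; -1 0 0 0 0")

```text
time_s: 24.72
eef_pos: [0.542, 0.0857, 0.1684]
ee_rot: [[0.982, -0.187, -0.036], [-0.187, -0.982, 0.002], [-0.036, 0.005, -0.999]]
contact_force: [-0.1, -0.0, -1.0]
grip_width: 0.0219
finger_force: 30.0
```

```bash
cat > f.py <<'E'
from h import *
F=[]
for k in range(12):
    i=ctrl.grab_frame('scene');F.append(ctrl.state()['contact_force'])
F=np.array(F);print('mean F',F.mean(0),'se',F.std(0)/len(F)**.5)
a=np.radians(-10.8);n=np.array([-np.sin(.35)*np.cos(a),-np.sin(.35)*np.sin(a),np.cos(.35)]);print('along n',F.mean(0)@n)
st()
E
python3 f.py
```

```text
mean F [-0.1452  0.2088 -0.8176] se [0.188  0.1111 0.1204]
along n -0.7057561280353124
t 25.325 p [0.5418 0.0856 0.1682] yaw -10.8 z [-0.0367  0.0014 -0.9993] w 0.021808777851797325 ff 29.999740216881037 F [ 0.7009  0.1288 -1.375 ]
```

Call:
apply_moves(steps="-1 0.75 0 1.85 0; -1 0.75 0 1.85 0; -1 0.75 0 1.85 0; -1 0 0 0 0; -1 0 0 0 0")

```text
time_s: 25.95
eef_pos: [0.5438, 0.0852, 0.1626]
ee_rot: [[0.982, -0.187, -0.037], [-0.187, -0.982, 0.001], [-0.036, 0.005, -0.999]]
contact_force: [0.6, 0.4, -0.5]
grip_width: 0.0218
finger_force: 30.0
```

```bash
python3 f.py
```

```text
mean F [-0.1811  0.199   0.0769] se [0.1464 0.133  0.0634]
along n 0.14604496718518634
t 26.55 p [0.5438 0.0852 0.1626] yaw -10.8 z [-0.0366  0.0014 -0.9993] w 0.02178206679446056 ff 30.000016721896827 F [-0.4535  0.8495  0.3308]
```

Contact: +0.85 N, about 2 mm sunk. Another 4 mm should bring it to half travel.

Call:
apply_moves(steps="-1 0.75 0 1.85 0; -1 0.75 0 1.85 0; -1 0 0 0 0; -1 0 0 0 0; -1 0 0 0 0")

```text
time_s: 27.18
eef_pos: [0.5452, 0.085, 0.1589]
ee_rot: [[0.982, -0.187, -0.037], [-0.187, -0.982, 0.001], [-0.036, 0.005, -0.999]]
contact_force: [-1.1, 0.6, 1.9]
grip_width: 0.0219
finger_force: 30.0
```

```bash
cat >> f.py <<'E'
cv2.imwrite('pics/s10.png',i[:,:,::-1])
p,R=st();g=p-.0187*R[:,2];ex=np.array([np.cos(a),np.sin(a),0])
for th in(15,17.5,20):
    b=np.radians(th);print(th,'tip',g+.110*(np.sin(b)*ex-[0,0,np.cos(b)]))
print('pad sunk 6',np.array([.5744,.0797,.077])-.006*n)
hs=cv2.cvtColor(i,cv2.COLOR_RGB2HSV)
for v in range(158,178): print(v,hs[v,284:304,1],hs[v,284:304,2])
E
python3 f.py
```

```text
mean F [-0.6946  0.6882  1.8181] se [0.1278 0.144  0.0984]
along n 1.9860261536440948
t 27.775 p [0.5452 0.085  0.1588] yaw -10.8 z [-0.0366  0.0015 -0.9993] w 0.021817361828701032 ff 30.000223454553634 F [-0.1238  1.1978  1.9515]
t 27.775 p [0.5452 0.085  0.1588] yaw -10.8 z [-0.0366  0.0015 -0.9993] w 0.021817361828701032 ff 30.000223454553634 F [-0.1238  1.1978  1.9515]
15 tip [0.5738 0.0796 0.0713]
17.5 tip [0.5784 0.0787 0.0726]
20 tip [0.5828 0.0779 0.0742]
pad sunk 6 [0.5764 0.0793 0.0714]
158 [ 26   0   0  28   6   5   5   5  22 105 139 143 147 145 145 145 145 145
 146 144] [ 10   8   8  18  43  50  50  51  57  97 150 164 161 153 157 164 169 172
 168 163]
159 [ 28  32  51   0   6   5   0   5  73 139 143 144 145 144 146 146 146 145
 145 146] [  9   8  10  23  43  50  50  48  70 141 161 159 155 145 145 147 161 164
 160 161]
160 [142 131  73   8   6   0   5   6 107 144 144 145 145 146 146 146 146 145
 144 144] [ 52  37  14  33  45  51  50  40  57 108 136 134 144 147 147 147 147 144
 140 152]
161 [144 141 143  45   0   6  12  11  39  18 104 138 143 145 145 146 146 144
 144 145] [
[... 2101 characters left out ...]
24 125 128
 129 128]
174 [144 144 146 145 144 145 139  83  16  12  12  10   7  24  87 105 124 129
 138 145] [140 140 138 137 143 148 141 104  82  83  82  75  71  73  94  97 109 117
 120 127]
175 [143 146 145 145 146 144 141  99  19  13  13   7  11  12  12   8  25  35
  90 116] [139 140 137 142 147 151 145 106  79  81  81  73  68  66  66  66  71  72
  88 110]
176 [145 145 145 146 144 140 112  37  11  10  13  11   8  12  12  11   7  11
  11  10] [139 137 139 145 150 144 112  76  70  78  81  72  65  62  62  67  70  72
  72  74]
177 [144 147 146 144 140 110  34  12  12  10  13  10  10   8  13  12  10   9
  12  12] [138 137 143 149 142 111  74  64  64  73  80  73  74  66  58  66  77  83
  85  85]
```

Sunk about 6.7 mm with the tip on the pad, but image slope and heights put the lean at only about 15°, so the angle margin is thin. There's plenty of time, so I'll back off and add about 5° by levering on the stand's +x top edge.

Call:
apply_moves(steps="-1 -4.7 0 -11.5 0; -1 -4.7 0 -11.5 0; -1 0 0 -20 -0.0943; -1 0 0 0 -0.0943; -1 -20 -32 0 0; -1 -20 -32 0 0; -1 -20 -32 0 0; -1 0 0 0 0; -1 0 0 0 0")

```text
time_s: 28.9
eef_pos: [0.4779, 0.182, 0.205]
ee_rot: [[0.999, -0.0, -0.036], [-0.0, -1.0, 0.001], [-0.036, -0.001, -0.999]]
contact_force: [-1.0, -0.8, -1.1]
grip_width: 0.0217
finger_force: 30.0
```

```bash
cat > th.py <<'E'
from h import *
# lean from barrel edges in scene picture, sat threshold, given lean plane along tool x
p,R=st();i=grab('scene','th');g=p-.0187*R[:,2];ex=R[:,0]*[1,1,0];ex/=np.linalg.norm(ex)
s=cv2.cvtColor(i,cv2.COLOR_RGB2HSV)[...,1].astype(float)
D=lambda th:np.sin(th)*ex-np.array([0,0,np.cos(th)])
a,b=proj('scene',[g+.07*D(.3),g+.095*D(.3)]); C=[]
for v in range(int(np.ceil(a[1])),int(b[1])+1):
    u=int(round(a[0]+(b[0]-a[0])*(v-a[1])/(b[1]-a[1])));u=u-3+np.argmin(cv2.blur(s[v:v+1,u-3:u+4],(3,1)))
    l=u
    while s[v,l]<75:l-=1
    r=u
    while s[v,r]<75:r+=1
    L=l+(s[v,l]-75)/(s[v,l]-s[v,l+1]);Q=r-(s[v,r]-75)/(s[v,r]-s[v,r-1]);C.append([v,(L+Q)/2,Q-L])
C=np.array(C);print(C.T)
k=np.polyfit(C[:,0],C[:,1],1);print('slope',k[0])
for th in(12,14,16,18,20,22,24):
    q=proj('scene',[g+.0475*D(np.radians(th)),g+.085*D(np.radians(th)),g+.11*D(np.radians(th))]);print(th,'slope',(q[2,0]-q[0,0])/(q[2,1]-q[0,1]),'u resid',np.polyval(k,q[1,1])-q[1,0])
E
python3 th.py; python3 -c "
from h import *
plan([.475,.183,.135],0)"
```

```text
t 28.9 p [0.4779 0.182  0.205 ] yaw -0.01 z [-0.0358  0.0013 -0.9994] w 0.02166430686847605 ff 29.99970316886902 F [-0.9797 -0.7684 -1.0841]
[[131.     132.     133.     134.     135.     136.    ]
 [287.7927 288.1205 288.6    288.7959 288.8507 289.264 ]
 [  4.3223   4.8661   4.7697   4.3765   4.3315   3.3228]]
slope 0.2783572114808864
12 slope 0.2239333988738634 u resid 1.5115526030664341
14 slope 0.2605039743710836 u resid 0.7432436484607479
16 slope 0.29664645059987144 u resid -0.027070232596258847
18 slope 0.33245466992628075 u resid -0.7985862666745902
20 slope 0.3680191754431073 u resid -1.5704951616633025
22 slope 0.4034281435220753 u resid -2.341981499535393
24 slope 0.43876826642352273 u resid -3.1122241536966158
t 28.95 p [0.4781 0.1816 0.2049] yaw -0.07 z [-0.036   0.0012 -0.9993] w 0.021628201841726976 ff 29.99969696626067 F [-0.6076  0.3601 -0.615 ]
tool mm [-0.545  -1.3331 69.931 ]
twist -0.0011735052885070692 shift in new axes mm [-3.0628 -1.4188 69.8644]
```

Lean confirmed at 15.5–16°. I go down beside the stand, soften the grip and push 21 mm toward it.

Call:
apply_moves(steps="-1 0 -1.4 35 0; -1 0 0 35 0; -1 0 0 0 0; -1 0 0 0 0")

```text
time_s: 29.45
eef_pos: [0.476, 0.1838, 0.1359]
ee_rot: [[0.999, -0.001, -0.035], [-0.001, -1.0, 0.002], [-0.035, -0.002, -0.999]]
contact_force: [-0.5, 0.1, 0.1]
grip_width: 0.0216
finger_force: 30.0
```

Call:
apply_moves(steps="-1 0 0 0 0; -1 -6 0 0 0; -1 -6 0 0 0; -1 -5 0 0 0; -1 -4 0 0 0; -1 0 0 0 0; -1 0 0 0 0", newtons=6)

```text
time_s: 30.32
eef_pos: [0.454, 0.1842, 0.1353]
ee_rot: [[0.999, 0.0, -0.037], [0.0, -1.0, 0.001], [-0.037, -0.001, -0.999]]
contact_force: [-0.5, -0.5, -0.4]
grip_width: 0.0219
finger_force: 6.0
```

Call:
apply_moves(steps="-1 0 0 0 0; -1 0 0 0 0; -1 20 0 0 0; -1 0 0 -30 0; -1 0 0 -40 0; -1 0 0 0 0; -1 0 0 0 0", newtons=30)

```text
time_s: 31.2
eef_pos: [0.4762, 0.1839, 0.2038]
ee_rot: [[0.999, 0.0, -0.037], [0.0, -1.0, 0.001], [-0.037, -0.001, -0.999]]
contact_force: [0.6, -0.7, -1.8]
grip_width: 0.0216
finger_force: 30.0
```

```bash
python3 th.py
```

```text
t 31.2 p [0.4762 0.1839 0.2038] yaw 0.01 z [-0.0374  0.0011 -0.9993] w 0.0216469833359669 ff 29.99984186142683 F [ 0.6203 -0.6552 -1.8475]
[[131.     132.     133.     134.     135.     136.    ]
 [288.7063 289.1189 289.5734 289.7732 289.8155 290.3188]
 [  4.5875   4.8595   4.6969   4.3613   4.3064   3.3623]]
slope 0.2957878180552956
12 slope 0.22428226434028428 u resid 2.5919341380467813
14 slope 0.2608354177486823 u resid 1.8276969956564812
16 slope 0.29696253243511506 u resid 1.0610463992645123
18 slope 0.3327573529462829 u resid 0.29278020146517747
20 slope 0.36831034505841515 u resid -0.4762968997328585
22 slope 0.4037096268990232 u resid -1.245373746351163
24 slope 0.4390418505429403 u resid -2.0136331301695805
```

Lean is now about 19°. Back to the port.

Call:
apply_moves(steps="-1 0 0 0 0.0943; -1 0 0 0 0.0943; -1 26.5 28 0 0; -1 26.5 28 0 0; -1 26.5 28 0 0; -1 0 0 15 0; -1 0 0 10 0; -1 0 0 0 0; -1 0 0 0 0")

```text
time_s: 32.38
eef_pos: [0.5377, 0.0875, 0.1772]
ee_rot: [[0.982, -0.186, -0.037], [-0.186, -0.983, 0.002], [-0.036, 0.005, -0.999]]
contact_force: [0.1, -0.8, -1.0]
grip_width: 0.0216
finger_force: 30.0
```

```bash
python3 -c "
from h import *
plan([.5372,.0868,.1671],-10.8)"
```

```text
t 32.375 p [0.5377 0.0875 0.1772] yaw -10.72 z [-0.0367  0.0016 -0.9993] w 0.021617491090796904 ff 29.99983204063028 F [ 0.0554 -0.7614 -0.9819]
tool mm [ 0.009   0.7366 10.1127]
twist 0.0013267847668514497 shift in new axes mm [-0.3575  0.7906 10.1023]
```

Going down to the pre-contact point, then about 7 mm along the face normal, which should sink the pad about 2 mm.

Call:
apply_moves(steps="-1 0 0.7 5 0; -1 0 0 5 0; -1 0.9 0 2.1 0; -1 0.9 0 2.1 0; -1 0.9 0 2.1 0; -1 0 0 0 0; -1 0 0 0 0")

```text
time_s: 33.25
eef_pos: [0.5398, 0.0855, 0.1608]
ee_rot: [[0.982, -0.187, -0.037], [-0.187, -0.982, 0.001], [-0.036, 0.005, -0.999]]
contact_force: [-0.9, 0.2, -0.2]
grip_width: 0.0216
finger_force: 30.0
```

```bash
sed -i '/^for v in range/d;/^hs=/d' f.py; python3 f.py; python3 -c "
from h import *
plan([.5409,.0861,.1568],-10.8)"
```

```text
mean F [-0.8503  0.0993 -0.0683] se [0.1983 0.1872 0.0847]
along n 0.2286477535659083
t 33.85 p [0.5399 0.0855 0.1607] yaw -10.8 z [-0.0367  0.0014 -0.9993] w 0.02181473346658805 ff 30.00000009778887 F [-0.47   -0.7781 -0.6434]
t 33.85 p [0.5399 0.0855 0.1607] yaw -10.8 z [-0.0367  0.0014 -0.9993] w 0.02181473346658805 ff 30.00000009778887 F [-0.47   -0.7781 -0.6434]
15 tip [0.5685 0.0801 0.0731]
17.5 tip [0.573  0.0793 0.0745]
20 tip [0.5775 0.0784 0.076 ]
pad sunk 6 [0.5764 0.0793 0.0714]
t 33.85 p [0.5399 0.0855 0.1607] yaw -10.8 z [-0.0367  0.0014 -0.9993] w 0.02181473346658805 ff 30.00000009778887 F [-0.47   -0.7781 -0.6434]
tool mm [ 1.0575 -0.8058  3.8559]
twist -6.143160028003639e-05 shift in new axes mm [ 0.9167 -0.7846  3.8961]
```

Call:
apply_moves(steps="-1 0.75 0 1.85 0; -1 0.75 0 1.85 0; -1 0 0 0 0; -1 0 0 0 0; -1 0 0 0 0; -1 0 0 0 0")

```text
time_s: 34.6
eef_pos: [0.5412, 0.0852, 0.157]
ee_rot: [[0.982, -0.187, -0.037], [-0.187, -0.982, 0.001], [-0.036, 0.005, -0.999]]
contact_force: [-2.0, -0.1, 0.6]
grip_width: 0.0219
finger_force: 30.0
```

```bash
python3 f.py; python3 th.py
```

```text
mean F [-1.1923  0.6     1.4539] se [0.1073 0.1307 0.1657]
along n 1.8059190848365085
t 35.2 p [0.5412 0.0852 0.1569] yaw -10.8 z [-0.0367  0.0015 -0.9993] w 0.02156816394802299 ff 30.00026780879125 F [-0.8235  0.295   0.761 ]
t 35.2 p [0.5412 0.0852 0.1569] yaw -10.8 z [-0.0367  0.0015 -0.9993] w 0.02156816394802299 ff 30.00026780879125 F [-0.8235  0.295   0.761 ]
15 tip [0.5699 0.0799 0.0694]
17.5 tip [0.5744 0.079  0.0707]
20 tip [0.5789 0.0782 0.0723]
pad sunk 6 [0.5764 0.0793 0.0714]
t 35.2 p [0.5412 0.0852 0.1569] yaw -10.8 z [-0.0367  0.0015 -0.9993] w 0.02156816394802299 ff 30.00026780879125 F [-0.8235  0.295   0.761 ]
[[170.     171.     172.     173.     174.     175.    ]
 [291.8951 292.1865 292.6209 292.9806 294.3209 296.3932]
 [  4.651    4.8924   4.6938   4.7405   6.9947  10.7239]]
slope 0.8358095044617715
12 slope 0.19913387805275812 u resid 2.4591111458497608
14 slope 0.2319693806202598 u resid 1.981105529421825
16 slope 0.2639292408091601 u resid 1.4874327374725453
18 slope 0.2951228484915632 u resid 0.9785493374745897
20 slope 0.32565078890527127 u resid 0.4549292501143327
22 slope 0.3556062472110779 u resid -0.0829362106184135
24 slope 0.3850762299095921 u resid -0.6345383091287431
```

Force rise is 2.5 N, about 6.3 mm sunk. The tip estimate is within about 2 mm of the pad's middle and the lean is about 19–21°. Handing in.

```bash
python3 -c "
from workcell import ctrl
print(ctrl.job_done())"
```

```text
the job is handed in; nothing more can be done
None
```

The job is handed in, though the hand-in returned no verdict: the cap is seated in its own slot and let go, and the gripper still holds the probe on the pad's middle, by my measurements about 6 mm sunk at 2.5 N and within about 2° of square to the face.

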